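# Close a clip-lid storage tote of clay pots

### The arm

A 6-joint arm with a two-finger parallel gripper is mounted at the origin on the work surface. World frame = base frame: x ahead of the robot, y to its left, z up, the work surface at z = 0. Lengths are in m, angles in rad, forces in N, time in s.
With the tool pointing down it reaches from about 0.35 to 0.85 m from the base axis. Payload 8.1 kg.
Tool frame: the origin (TCP) lies on the centre line of the jaws, within the pads' length; the fingertips stand robot.tips_ahead ahead of it and the grasp point (between the pads) lies 6 mm ahead of it (robot.tips_ahead is the distance from the TCP to the fingertips, in m); z points along the fingers, y is the line along which they close (so a half turn about z gives the same grasp; the last joint's range is limited). The gripper opens to 93 mm and grips with 3 to 60 N. Pads are 15 mm wide; open, the fingers measure 128 mm over their backs; the gripper's body (75 mm by 188 mm) begins 65 mm behind the grasp point.
Start: joints at [-1.316, 0.13, 1.488, -0, 1.523, -0.085], TCP at [0.2, -0.566, 0.244] pointing down, gripper open.
Joint ranges: [-2.96, 2.96], [-0.89, 2.26], [0.02, 2.5], [-1.34, 4.48], [0, 2.73], [-2.66, 2.66]. Speed limits (rad/s): [2.39, 2.39, 2.79, 3.14, 3.14, 3.14].

### API

Orientations are given as a rotation vector (axis times angle).
In Python, from plant import robot gives the robot as it stands.
- The arm moves only by the tool apply_moves, never from a script. Its arguments are lists of equal length, an entry for each row: "delta_pos": the shift along the tool's x, y, z in cm, a list of three; "twist": the turn about the tool's z in rad. A call has 1 to 8 rows; each row shifts and turns the commanded pose from where the row before left it, along the tool's axes as they then stand; what a row does not reach is not made up. A row lasts 1/8 s, in which the tool goes at most 62.5 mm and 10.7 degrees, less where a joint would pass 70% of its speed; a pose out of reach is approached as far as the arm can. A call with a gripper value outside its range is refused whole. "gripper" is the finger opening in cm, from 0 to 9.3, set as the call begins (left out, the last holds). The fingers move at their own pace and stop on an object; "squeeze" is the grip in N (left out, the last holds). Time passes only in rows, so rows that do not move let the fingers close. It gives the time, the measured TCP pose, the force, the opening and the grip force at its end, in the units of the state.
- robot.read_state(): the state, without advancing time (a new reading comes with each control period).
- robot.read_camera(name): name is "scene" or "side" or "wrist"; returns a dict with "frame" (384x512x3 uint8, red, green, blue), "vertical_fov" (degrees; the focal length in pixels is half the picture's height over the tangent of half this angle, whatever the lens; pixels are square), "cx", "cy" (the principal point, pixels), "R" (3x3) and "t" (3): a world point X has camera coordinates R X + t. Camera axes: x right, y down, z forward; pixel columns grow to the right and rows downward; lengths in m; the calibration is good to about 2 mm. The wrist camera is an equidistant fisheye: a pixel r from the principal point sees the ray r / f radians off the axis. A picture is of the moment at which its call begins. There is no depth.
- robot.close_job(): hands the job in; it is judged then, once.
The state is a dict: "t": time; "q": joint angles; "dq": joint speeds; "joint_torque": joint torques, N m; "tool_pos": TCP position; "orientation": TCP orientation; "force": force on the tool from outside, world axes, zero at the start; "wrist_torque": the same for the moment, N m; "opening": finger opening in m; "gripper_force": force on a finger pad.
Only numpy, scipy, OpenCV 4.12 (cv2) and the standard library are available. Lean on these libraries where they do the work, as an engineer would, in place of code of your own. Each camera call takes 0.05 s, during which the arm holds its last target. There are 200 camera calls.

### The job

Close up the clear storage tote of clay pots: first press the raised front edge of its lid down until the lid lies flat shut, and only then push the clip at each end (either one first) inward until both stand fully upright, hooked over the lid. It is all pressing and pushing: do not lift the tote or its lid, do not shove the tote along the table, and leave the cup, potted plant, toy rabbit and tumbler around it undisturbed.

Things in the scene. Friction and masses are not known exactly. Their poses are not given: they have to be found in the camera images.
- tote: Translucent tote of clay pots, loose, about 2.6 kg; 190 mm (x) by 284 mm (y) at the rim. Origin: centre of its underside, on the table. x points away from the robot to the lid's hinge side, y to its left end, z up; yaw within 0.3 rad of the robot's axes. In its frame: rim top z = 0.115, top of the shut lid z = 0.124. One clip at each short (y) end.
- lid (a joint): Hinge angle (rad) of the lid: 0 = flat shut (hard stop); positive = front edge raised; starts 0.10 to 0.25 (edge 20 to 50 mm up). Hinge line along the tote's y at x = 0.097, z = 0.116 in its frame. Flat plate 195 by 290 mm, 8 mm thick. Stiff: about 3 N down near the front edge moves it, and it stays where left.
- lid_edge (a point): Middle of the lid's front (robot-side) edge, on its top face, 195 mm from the hinge line; its x points from this edge to the hinge along the lid, y to the left, z out of the lid's top. When shut it is at x = -0.098, z = 0.124 in the tote's frame.
- clip_left (a joint): Hinge angle (rad) of the left clip, at the tote's +y end: 0 = home, upright with its hook over the lid's edge (hard stop); positive = leaning outward; starts 0.45 to 0.8. Stiff (0.08 N m: 2 to 4 N at the crossbar); stays where left. In the tote's frame its pivot axis runs along x at y = +0.150, z = 0.088; when home its outer face is at y = +0.1565, its top at z = 0.1295.
- clip_right (a joint): Hinge angle (rad) of the right clip, at the tote's -y end: 0 = home, upright with its hook over the lid's edge (hard stop); positive = leaning outward; starts 0.45 to 0.8. Stiff (0.08 N m: 2 to 4 N at the crossbar); stays where left. In the tote's frame its pivot axis runs along x at y = -0.150, z = 0.088; when home its outer face is at y = -0.1565, its top at z = 0.1295.
- clip_left_bar (a point): Middle of the outer face of the left clip's crossbar, where to push. Blue bail 100 mm wide along the tote's x, 42 mm from pivot to tip. This point is 6.5 mm outward and 37.5 mm up from the pivot in the clip's frame, which equals the tote's when home and tilts with the clip. As the clip swings in, this point rises up to 16 mm: follow the arc, inward and up, as a level push can rub and jam.
- clip_right_bar (a point): Middle of the outer face of the right clip's crossbar, where to push. Blue bail 100 mm wide along the tote's x, 42 mm from pivot to tip. This point is 6.5 mm outward and 37.5 mm up from the pivot in the clip's frame, which equals the tote's when home and tilts with the clip. As the clip swings in, this point rises up to 16 mm: follow the arc, inward and up, as a level push can rub and jam.
- cup: Empty white paper cup, 74 mm across the mouth, 85 mm high, upright, beyond the right end of the tote (axis at least 260 mm from the tote's centre). Origin: centre of its underside. To be left alone.
- plant: Small plant in a clay pot, 90 mm across, about 112 mm high with leaves, beyond the left end of the tote. Origin: centre of its underside. To be left alone.
- rabbit: Cream toy rabbit about 45 mm long and 50 mm high, beyond the left end of the tote. Origin: centre of its underside. To be left alone.
- tumbler: Grey drinks tumbler with a side handle, 84 mm across (about 120 mm over the handle), 197 mm high, standing beyond the right end of the tote, 390 mm or more from the tote's centre. Origin: centre of its underside. To be left alone.

How it is judged:
By the outcome, as a careful person would: the job done as asked, in the order asked, and still so for the second after the job is handed in, with the robot touching nothing.
It also fails if it takes over 48 s, if anything falls off the work surface, if the arm or the gripper's body presses on something with over 40 N, if the wrist force passes 120 N, or if a joint passes its speed limit or range.

## Working session

There is one attempt and no reset: what is moved stays moved. The work goes in short steps, Python scripts to look and compute and a tool call to move; the robot and the scene stay as the last step left them, time stands still between calls to the robot, and variables do not carry over. Pictures are saved under pics/ and viewed, at most 10 in all, crops included, and the job is handed in when it is done.

Besides the shell and the picture viewer there is one more tool, called after "Emit:" by a JSON object that holds its "name" and its "arguments", one argument or row to a line. apply_moves: Moves the arm, as the interface text tells. Its arguments: {"type":"object","properties":{"delta_pos":{"type":"array"},"twist":{"type":"array"},"gripper":{"type":"number"},"squeeze":{"type":"number"}},"required":["delta_pos","twist"]}

```bash
mkdir -p pics; python3 - <<'E'
from plant import robot
import cv2,numpy as np,pickle
s=robot.read_state(); print(s, robot.tips_ahead)
d={}
for n in("scene","side"):
    c=robot.read_camera(n); d[n]=c
    cv2.imwrite(f"pics/{n}0.png",cv2.resize(c["frame"][:,:,::-1],(800,600),interpolation=cv2.INTER_CUBIC))
    print(n,c["vertical_fov"],c["cx"],c["cy"],-c["R"].T@c["t"])
pickle.dump(d,open("cams.pkl","wb"))
E
```

```text
{'t': 0.0, 'q': array([-1.31639971e+00,  1.31110456e-01,  1.48923508e+00,  4.04893887e-05,
        1.52302144e+00, -8.54393433e-02]), 'dq': array([ 0.00044527,  0.0012543 , -0.00045474,  0.00057865, -0.00165332,
       -0.00012592]), 'joint_torque': array([ 4.93111238e-04, -5.59840572e+01, -4.91751623e+01,  7.69427698e-02,
        3.53339477e-02, -1.35030209e-04]), 'tool_pos': array([ 0.19988304, -0.56518627,  0.24264198]), 'orientation': array([-3.09460407e+00, -5.30945465e-01,  1.71774281e-04]), 'force': array([-0.44474686,  0.17046603, -0.48466551]), 'wrist_torque': array([-0.04998676,  0.0290069 , -0.0142475 ]), 'gripper_force': 0.0, 'opening': 0.09333117755554489} 0.025
scene 55.92996233746821 253.1068840499618 196.498489284302 [0.94382584 0.52915533 0.80920764]
side 48.504864825187106 258.48137287066794 194.01779505679056 [0.5191617  0.92188609 0.80123872]
```

View pics/scene0.png

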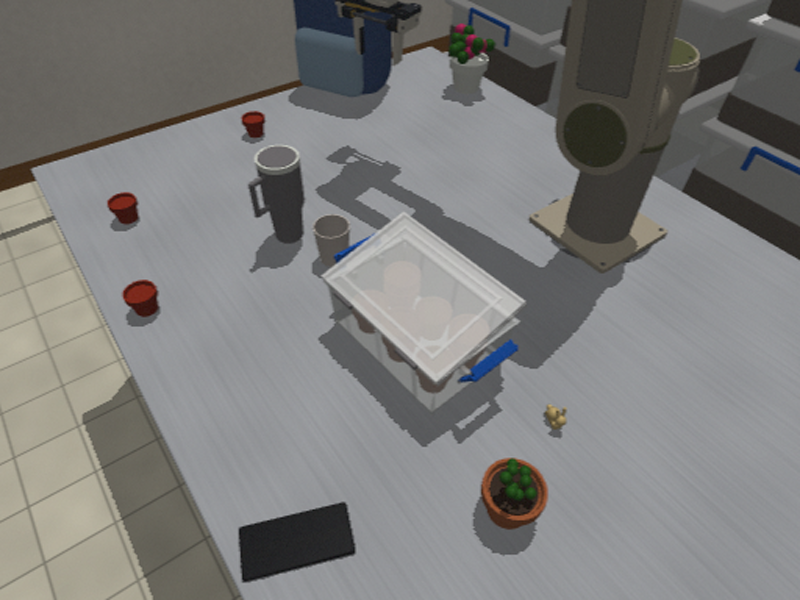

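View pics/side0.png

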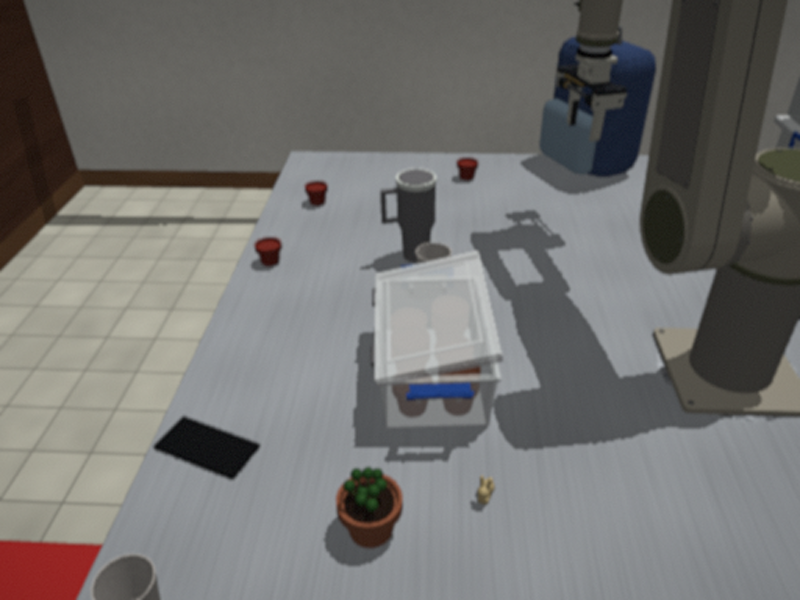

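Scene shows the tote in the middle (lid corners near (405,213), (524,302), (435,382), (325,280)), left clip blue bar at (490,362), right clip at (352,248), and the cup close to the right end. Side shows the left clip at (440,391). I'll take enlarged crops.

```bash
python3 - <<'E'
import cv2,pickle
d=pickle.load(open("cams.pkl","rb"))
for n,(x,y) in dict(scene=(195,130),side=(205,155)).items():
    f=d[n]["frame"][y:y+145,x:x+160,::-1]
    cv2.imwrite(f"pics/{n}c.png",cv2.resize(f,None,fx=4,fy=4,interpolation=cv2.INTER_CUBIC))
E
```

```text
(no output)
```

View pics/scenec.png

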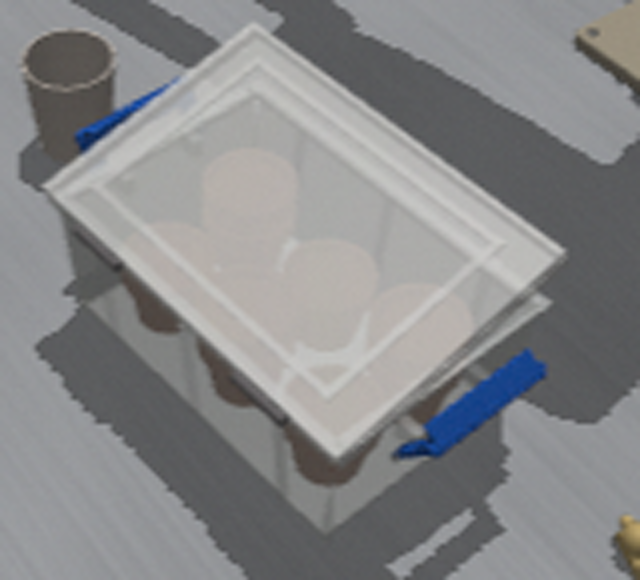

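View pics/sidec.png

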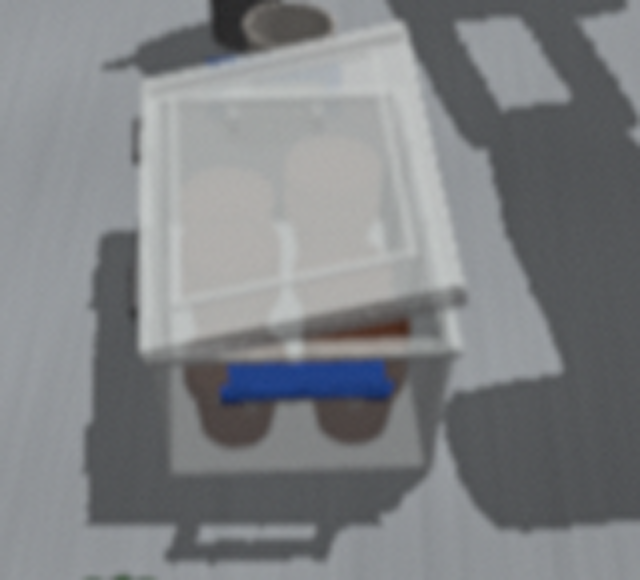

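Scene crop: lid corners A(255,25), B(565,252), C(335,458), D(45,187), left rim front corner (548,300), left bar from (412,445) to (540,360). Side crop: A(403,25), B(463,292), C(143,350), D(145,85), bar (222..392, 363..400).

```bash
cat > h.py <<'E'
import numpy as np,pickle,cv2
from scipy.optimize import least_squares
d=pickle.load(open("cams.pkl","rb"))
O=dict(scene=(195,130),side=(205,155))
def px(n,p): return np.array(O[n])+np.array(p)/4-.375
def proj(n,X):
    c=d[n]; f=192/np.tan(np.radians(c["vertical_fov"]/2))
    X=np.atleast_2d(X)@c["R"].T+c["t"]
    return X[:,:2]/X[:,2:]*f+[c["cx"],c["cy"]]
def T(p,X):
    x,y,yaw=p[:3];c,s=np.cos(yaw),np.sin(yaw)
    return np.atleast_2d(X)@np.array([[c,-s,0],[s,c,0],[0,0,1]]).T+[x,y,0]
def lid(a,xl,y,zl=.008): # xl toward the front from hinge
    return [.097-xl*np.cos(a)-zl*np.sin(a)*0+zl*np.sin(a), y, .116+xl*np.sin(a)+zl*np.cos(a)]
def clip(s,a,out,up,x=0): # s=+1 left
    return [x, s*(.150+out*np.cos(a)+up*np.sin(a)), .088+up*np.cos(a)-out*np.sin(a)]
E
cat > fit.py <<'E'
from h import *
obs={"scene":[(255,25),(565,252),(335,458),(45,187),(548,300)],"side":[(403,25),(463,292),(143,348),(145,85),(455,350)]}
def pts(p):
    a=p[3]
    return T(p,[lid(a,.195,-.145),lid(a,.195,.145),lid(a,0,.145),lid(a,0,-.145),[-.095,.142,.115]])
def res(p): return np.concatenate([(proj(n,pts(p))-[px(n,q) for q in obs[n]]).ravel() for n in obs])
r=least_squares(res,[.55,0,0,.15],loss="soft_l1");p=r.x
print("p",p); print(res(p).reshape(2,5,2).round(1)); np.save("p.npy",p)
# blue pixel extremes and model for clips
for n in d:
    f=d[n]["frame"].astype(int); m=(f[:,:,2]>f[:,:,0]+60)
    m=m[O[n][1]:O[n][1]+145,O[n][0]:O[n][0]+160].astype(np.uint8)
    k,l,st,ce=cv2.connectedComponentsWithStats(m)
    for i in range(1,k):
        if st[i,4]>8: print(n,(st[i,:2]+O[n]),st[i,2:],ce[i]+O[n])
for s in(1,-1):
  for a in (.45,.55,.65,.75,.8):
    P=T(p,[clip(s,a,.0065,u,x) for u in(.042,.0335) for x in(-.05,.05)])
    print(s,a,*[proj(n,P).round(0).astype(int).tolist() for n in d])
from plant import robot
E
python3 fit.py
```

```text
p [0.52842943 0.0309905  0.08404604 0.19718733]
[[[-0.   0.3]
  [ 0.5  1.2]
  [-0.1  0.5]
  [-1.5 -0.4]
  [ 1.1  0.6]]

 [[ 0.9 -0.3]
  [ 0.9 -0.8]
  [-1.7 -0.2]
  [-1.2 -2.4]
  [ 2.2 -1. ]]]
scene [214 151] [23 16 68] [222.80882353 159.36764706]
scene [295 217] [ 36  27 301] [314.46511628 230.5282392 ]
side [261 245] [ 42  10 326] [281.24846626 249.59509202]
1 0.45 [[331, 220], [302, 242], [329, 221], [301, 243]] [[303, 249], [260, 250], [303, 250], [260, 251]]
1 0.55 [[332, 221], [303, 243], [330, 222], [301, 244]] [[303, 250], [260, 252], [303, 251], [260, 253]]
1 0.65 [[333, 223], [304, 245], [331, 223], [302, 245]] [[304, 252], [260, 253], [303, 253], [260, 254]]
1 0.75 [[333, 224], [305, 246], [331, 224], [303, 246]] [[304, 254], [260, 255], [303, 254], [260, 256]]
1 0.8 [[334, 225], [305, 247], [331, 225], [303, 247]] [[304, 255], [260, 256], [303, 255], [260, 256]]
-1 0.45 [[240, 148], [213, 163], [241, 150], [214, 165]] [[290, 167], [256, 168], [290, 170], [256, 171]]
-1 0.55 [[240, 148], [212, 163], [241, 151], [213, 166]] [[290, 167], [256, 168], [290, 170], [256, 171]]
-1 0.65 [[239, 148], [211, 163], [240, 151], [213, 166]] [[290, 167], [256, 168], [290, 170], [256, 171]]
-1 0.75 [[238, 149], [211, 163], [240, 151], [212, 166]] [[290, 168], [256, 169], [290, 171], [256, 172]]
-1 0.8 [[238, 149], [211, 164], [240, 151], [212, 166]] [[290, 168], [256, 169], [290, 171], [256, 172]]
```

```bash
cat >> h.py <<'E'
def ray(n,uv):
    c=d[n]; f=192/np.tan(np.radians(c["vertical_fov"]/2))
    v=c["R"].T@np.append((np.array(uv)-[c["cx"],c["cy"]])/f,1); return -c["R"].T@c["t"],v
def tri(q): # {cam:uv}
    A=np.zeros((3,3));b=np.zeros(3)
    for n,uv in q.items():
        o,v=ray(n,uv);v=v/np.linalg.norm(v);M=np.eye(3)-np.outer(v,v);A+=M;b+=M@o
    return np.linalg.solve(A,b)
def totef(p,X):
    c,s=np.cos(p[2]),np.sin(p[2]); x,y=X[0]-p[0],X[1]-p[1]
    return np.array([c*x+s*y,-s*x+c*y,X[2]])
def goal(pos,Xt): # tool (x,y,z cm) shift once heading = tote y; tip at tote-frame Xt
    p=np.load("p.npy"); t=totef(p,np.array(pos)-[0,0,.025]); D=np.array(Xt)-t
    return 100*np.array([D[1],D[0],-D[2]])
E
python3 - <<'E'
from h import *
p=np.load("p.npy")
for k,a,b in [("A front right",(255,25),(403,25)),("B front left",(565,252),(463,292)),("C",(335,458),(143,348)),("bar outer x-",(545,372),(392,398)),("bar outer x+",(437,455),(222,402))]:
    X=tri(dict(scene=px("scene",a),side=px("side",b))); print(k,X.round(3),totef(p,X).round(3))
s=1/1.5625
for k,a,b in [("tumbler top",(278,158),(416,180)),("cup mouth",(331,225),(434,251)),("plant rim",(514,483),(370,497)),("rabbit",(555,415),(485,490))]:
    X=tri(dict(scene=np.array(a)*s,side=np.array(b)*s)); print(k,X.round(3),totef(p,X).round(3))
print("lid press shift after rotation", goal([.19988,-.56519,.24264],[-.083,0,.175]))
print(np.arctan2(-.53095,-3.0946)*2+2*np.pi)
E
```

```text
A front right [ 0.45  -0.118  0.164] [-0.09  -0.142  0.164]
B front left [0.424 0.166 0.161] [-0.092  0.143  0.161]
C [0.611 0.181 0.12 ] [0.095 0.142 0.12 ]
bar outer x- [0.464 0.202 0.11 ] [-0.05   0.176  0.11 ]
bar outer x+ [0.561 0.213 0.113] [0.048 0.178 0.113]
tumbler top [ 0.571 -0.366  0.188] [ 0.009 -0.399  0.188]
cup mouth [ 0.53  -0.252  0.082] [-0.022 -0.282  0.082]
plant rim [0.603 0.352 0.064] [0.101 0.314 0.064]
rabbit [0.444 0.293 0.013] [-0.062  0.269  0.013]
lid press shift after rotation [56.64953274 29.44373599  4.264     ]
0.3398372737320985
```

Emit:
{"name": "apply_moves", "arguments": {
  "delta_pos": [
    [0, 0, -0.7],
    [0, 0, -0.7],
    [0, 0, -0.7],
    [0, 0, -0.7],
    [0, 0, -0.7],
    [0, 0, -0.7],
    [0, 0, -0.7],
    [0, 0, -0.7]
  ],
  "twist": [-0.165, -0.165, -0.165, -0.165, -0.165, -0.165, -0.165, -0.165],
  "gripper": 0
}}

```text
t: 1.1
tool_pos: [0.1999, -0.5654, 0.2992]
orientation: [-2.113, -2.323, -0.001]
force: [0.1, -0.5, -0.7]
opening: 0.0173
gripper_force: 0.0
```

Emit:
{"name": "apply_moves", "arguments": {
  "delta_pos": [
    [4, 2, 0],
    [4, 2, 0],
    [4, 2, 0],
    [4, 2, 0],
    [4, 2, 0],
    [4, 2, 0],
    [4, 2, 0],
    [4, 2, 0]
  ],
  "twist": [0, 0, 0, 0, 0, 0, 0, 0]
}}

```text
t: 2.1
tool_pos: [0.3311, -0.2313, 0.2993]
orientation: [-2.121, -2.318, -0.0]
force: [1.0, 0.1, 0.3]
opening: 0.0004
gripper_force: 0.0
```

Emit:
{"name": "apply_moves", "arguments": {
  "delta_pos": [
    [4, 2, 0],
    [4, 2, 0],
    [4, 2, 0],
    [4, 2, 0],
    [4, 2, 0],
    [3, 2, 0],
    [0, 0, 0],
    [0, 0, 0]
  ],
  "twist": [0, 0, 0, 0, 0, 0, 0, 0]
}}

```text
t: 3.1
tool_pos: [0.4296, 0.0067, 0.2993]
orientation: [-2.119, -2.318, 0.001]
force: [-0.0, 0.4, -0.5]
opening: 0.0005
gripper_force: 0.0
```

```bash
cat > st.py <<'E'
from plant import robot
from h import *
import sys
from scipy.spatial.transform import Rotation as Ro
p=np.load("p.npy"); s=robot.read_state(); R=Ro.from_rotvec(s["orientation"]).as_matrix()
tip=s["tool_pos"]+R[:,2]*.025
print("t",s["t"],"tip tote",totef(p,tip).round(4),"heading-90-yaw",np.arctan2(R[1,0],R[0,0])-np.pi/2-p[2],"tilt",R[:,2].round(3),"F",s["force"].round(2),"open",s["opening"])
if len(sys.argv)>3: print("shift cm",goal(tip+[0,0,.025],[float(v) for v in sys.argv[1:4]]).round(2))
E
python3 st.py -.083 0 .168
```

```text
t 3.1 tip tote [-0.1005 -0.0159  0.2743] heading-90-yaw 0.00551870931828094 tilt [-0.001 -0.    -1.   ] F [-0.05  0.35 -0.49] open 0.000467959847661915
shift cm [ 1.59  1.75 10.63]
```

Emit:
{"name": "apply_moves", "arguments": {
  "delta_pos": [
    [0.8, 0.9, 2],
    [0.8, 0.9, 3],
    [0, 0, 3],
    [0, 0, 2.3],
    [0, 0, 0]
  ],
  "twist": [0, 0, 0, 0, 0]
}}

```text
t: 3.72
tool_pos: [0.4451, 0.0235, 0.1949]
orientation: [-2.121, -2.314, 0.004]
force: [-0.0, 0.2, 0.1]
opening: 0.0006
gripper_force: 0.0
```

Emit:
{"name": "apply_moves", "arguments": {
  "delta_pos": [
    [0, 0, 0.5],
    [0, 0, 0.5],
    [0, 0, 0.5],
    [0, 0, 0]
  ],
  "twist": [0, 0, 0, 0]
}}

```text
t: 4.22
tool_pos: [0.4466, 0.0245, 0.1815]
orientation: [2.12, 2.318, 0.0]
force: [-0.6, 1.0, 0.7]
opening: 0.0003
gripper_force: 0.0
```

```bash
python3 st.py -.083 0 .124
```

```text
t 4.225 tip tote [-0.082   0.0004  0.1565] heading-90-yaw 0.004996542162146095 tilt [ 0. -0. -1.] F [-0.59  1.04  0.71] open 0.00031740796262013813
shift cm [-0.04 -0.1   3.25]
```

Emit:
{"name": "apply_moves", "arguments": {
  "delta_pos": [
    [0, 0, 0.35],
    [0, 0, 0.35],
    [0, 0, 0.35],
    [0, 0, 0.35],
    [0, 0, 0.35],
    [0, 0, 0.35],
    [0, 0, 0.35]
  ],
  "twist": [0, 0, 0, 0, 0, 0, 0]
}}

```text
t: 5.1
tool_pos: [0.4464, 0.0246, 0.1569]
orientation: [-2.12, -2.318, 0.0]
force: [-2.4, 0.2, 2.3]
opening: 0.0006
gripper_force: 1.6
```

Emit:
{"name": "apply_moves", "arguments": {
  "delta_pos": [
    [0, 0, 0.2],
    [0, 0, 0.2],
    [0, 0, 0.2],
    [0, 0, 0.1],
    [0, 0, 0]
  ],
  "twist": [0, 0, 0, 0, 0]
}}

```text
t: 5.72
tool_pos: [0.4467, 0.0246, 0.15]
orientation: [2.12, 2.318, 0.0]
force: [0.4, -0.2, 0.8]
opening: 0.0001
gripper_force: 0.0
```

```bash
python3 st.py -.083 0 .124
```

```text
t 5.725 tip tote [-0.082   0.0004  0.125 ] heading-90-yaw 0.004959773315391464 tilt [ 0. -0. -1.] F [ 0.41 -0.17  0.78] open 0.0001221742511393315
shift cm [-0.04 -0.1   0.1 ]
```

Press until the stop shows in the force.

Emit:
{"name": "apply_moves", "arguments": {
  "delta_pos": [
    [0, 0, 0.1],
    [0, 0, 0.05],
    [0, 0, 0]
  ],
  "twist": [0, 0, 0]
}}

```text
t: 6.1
tool_pos: [0.4468, 0.0245, 0.1492]
orientation: [2.12, 2.318, 0.001]
force: [-3.2, -0.9, 6.6]
opening: 0.0008
gripper_force: 3.0
```

Emit:
{"name": "apply_moves", "arguments": {
  "delta_pos": [
    [0, 0, 0.08],
    [0, 0, 0]
  ],
  "twist": [0, 0]
}}

```text
t: 6.35
tool_pos: [0.4468, 0.0245, 0.1491]
orientation: [2.12, 2.318, 0.001]
force: [-7.6, -0.5, 12.0]
opening: 0.0004
gripper_force: 6.2
```

Emit:
{"name": "apply_moves", "arguments": {
  "delta_pos": [
    [0, 0, -1],
    [0, 0, -3],
    [0, 2, -4],
    [4, 3, 0],
    [5, 3, 0],
    [5, 0, 0],
    [5, 0, 0],
    [0, 0, 0]
  ],
  "twist": [0, 0, 0, 0, 0, 0, 0, 0]
}}

```text
t: 7.35
tool_pos: [0.5087, 0.224, 0.2278]
orientation: [-2.115, -2.322, -0.001]
force: [-0.4, -0.4, -0.3]
opening: 0.0003
gripper_force: 0.0
```

```bash
python3 st.py 0 .21 .1; python3 - <<'E'
from plant import robot
import cv2,numpy as np,pickle
a=robot.read_camera("scene")["frame"][:,:,::-1]; w=robot.read_camera("wrist"); pickle.dump(w,open("w1.pkl","wb"))
a=cv2.resize(a[125:275,185:345],None,fx=2.5,fy=2.5,interpolation=cv2.INTER_CUBIC)
b=cv2.resize(w["frame"][:,:,::-1],(500,375))
c=np.zeros((600,800,3),np.uint8); c[:375,:400]=a; c[:375,400:]=b[:,50:450]
cv2.imwrite("pics/m1.png",c[:375])
E
```

```text
t 7.35 tip tote [-0.0035  0.194   0.2028] heading-90-yaw 0.00921433875934155 tilt [-0.     0.001 -1.   ] F [-0.38 -0.43 -0.31] open 0.00027625795188073506
shift cm [ 1.6   0.35 10.28]
```

View pics/m1.png

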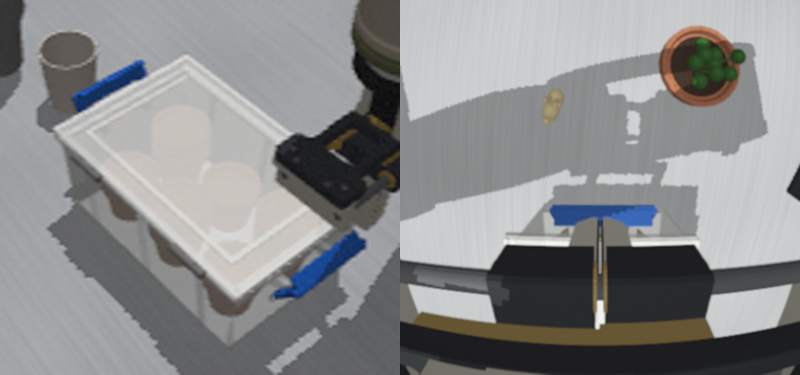

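Lid now lies flat; tote hinge corners moved less than a pixel, both clips still lean out. Now the left clip.

Emit:
{"name": "apply_moves", "arguments": {
  "delta_pos": [
    [1.0, 0.3, 0],
    [1.0, 0, 2],
    [0, 0, 4],
    [0, 0, 4],
    [0, 0, 0]
  ],
  "twist": [0.01, 0, 0, 0, 0]
}}

```text
t: 8.07
tool_pos: [0.5072, 0.2398, 0.1227]
orientation: [-2.13, -2.304, 0.013]
force: [-0.6, -0.3, 0.6]
opening: 0.0002
gripper_force: 0.0
```

Emit:
{"name": "apply_moves", "arguments": {
  "delta_pos": [
    [-0.5, 0, 0],
    [-0.5, 0, 0],
    [-0.3, 0, 0],
    [-0.3, 0, -0.1],
    [0, 0, 0]
  ],
  "twist": [0, 0, 0, 0, 0]
}}

```text
t: 8.7
tool_pos: [0.5121, 0.225, 0.1293]
orientation: [2.132, 2.307, 0.001]
force: [-0.9, 0.5, 0.4]
opening: 0.0003
gripper_force: 0.0
```

```bash
python3 st.py 0 .164 .118
```

```text
t 8.7 tip tote [1.000e-04 1.947e-01 1.043e-01] heading-90-yaw -0.0053985048706717 tilt [ 0.001  0.    -1.   ] F [-0.92  0.46  0.43] open 0.00026413043028491025
shift cm [-3.07 -0.01 -1.37]
```

Emit:
{"name": "apply_moves", "arguments": {
  "delta_pos": [
    [-0.3, 0, 0],
    [-0.3, 0, 0],
    [-0.3, 0, -0.1],
    [-0.2, 0, -0.15],
    [-0.2, 0, -0.15],
    [-0.2, 0, -0.15],
    [0, 0, 0]
  ],
  "twist": [0, 0, 0, 0, 0, 0, 0]
}}

```text
t: 9.57
tool_pos: [0.5132, 0.2105, 0.1348]
orientation: [-2.132, -2.307, -0.001]
force: [-1.8, 4.2, 4.0]
opening: 0.0002
gripper_force: 2.3
```

```bash
python3 st.py 0 .164 .118
```

```text
t 9.575 tip tote [-1.000e-04  1.802e-01  1.098e-01] heading-90-yaw -0.004948213441761745 tilt [ 0.001  0.001 -1.   ] F [-1.85  4.24  3.98] open 0.00016231115497273777
shift cm [-1.62  0.01 -0.82]
```

Emit:
{"name": "apply_moves", "arguments": {
  "delta_pos": [
    [-0.2, 0, -0.2],
    [-0.2, 0, -0.15],
    [-0.2, 0, -0.15],
    [0, 0, 0]
  ],
  "twist": [0, 0, 0, 0]
}}

```text
t: 10.07
tool_pos: [0.5134, 0.2037, 0.1392]
orientation: [2.132, 2.307, -0.001]
force: [-0.4, 0.3, -0.8]
opening: 0.0005
gripper_force: 0.1
```

```bash
python3 st.py 0 .164 .118; python3 - <<'E'
from plant import robot
import cv2,numpy as np
a=robot.read_camera("scene")["frame"][:,:,::-1];b=robot.read_camera("side")["frame"][:,:,::-1]
f=lambda i,x,y:cv2.resize(i[y:y+100,x:x+100],None,fx=4,fy=4,interpolation=cv2.INTER_CUBIC)
cv2.imwrite("pics/m2.png",np.hstack([f(a,265,165),f(b,230,185)]))
E
```

```text
t 10.075 tip tote [-0.0005  0.1733  0.1142] heading-90-yaw -0.005429773516937048 tilt [-0.    -0.001 -1.   ] F [-0.37  0.29 -0.85] open 0.0005079164817704594
shift cm [-0.93  0.05 -0.38]
```

View pics/m2.png

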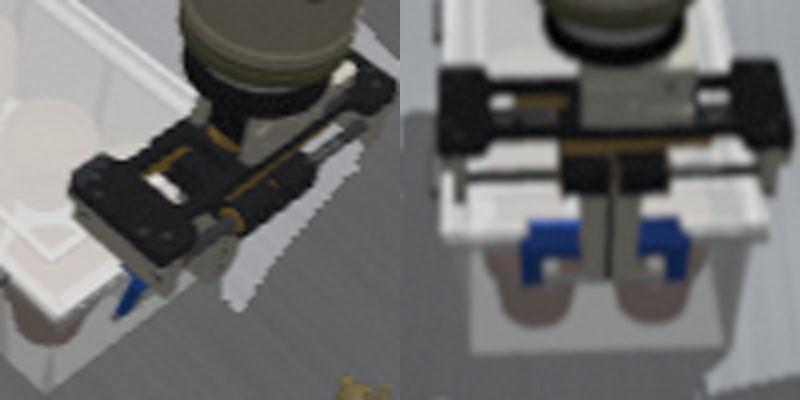

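The left bail has swung well up (side crop: bar at y≈235), fingers in front of it. Continue.

Emit:
{"name": "apply_moves", "arguments": {
  "delta_pos": [
    [-0.2, 0, -0.12],
    [-0.2, 0, -0.1],
    [-0.2, 0, -0.1],
    [-0.15, 0, -0.05],
    [0, 0, 0]
  ],
  "twist": [0, 0, 0, 0, 0]
}}

```text
t: 10.8
tool_pos: [0.5141, 0.1966, 0.1431]
orientation: [2.132, 2.307, -0.0]
force: [-0.8, 1.3, -1.1]
opening: 0.0011
gripper_force: 0.6
```

Emit:
{"name": "apply_moves", "arguments": {
  "delta_pos": [
    [-0.1, 0, 0],
    [0, 0, 0]
  ],
  "twist": [0, 0]
}}

```text
t: 11.05
tool_pos: [0.5141, 0.1964, 0.1431]
orientation: [-2.131, -2.307, -0.001]
force: [-0.9, 4.8, -1.1]
opening: 0.0004
gripper_force: 2.5
```

```bash
python3 st.py 0 .164 .118
```

```text
t 11.05 tip tote [-0.0004  0.166   0.1181] heading-90-yaw -0.004837384841863662 tilt [-0.     0.001 -1.   ] F [-0.88  4.78 -1.14] open 0.00039291072969390546
shift cm [-0.2   0.04  0.01]
```

Emit:
{"name": "apply_moves", "arguments": {
  "delta_pos": [
    [-0.07, 0, 0],
    [0, 0, 0]
  ],
  "twist": [0, 0]
}}

```text
t: 11.3
tool_pos: [0.5141, 0.1963, 0.1431]
orientation: [-2.13, -2.307, -0.002]
force: [-1.0, 8.3, -1.9]
opening: 0.0005
gripper_force: 3.8
```

Emit:
{"name": "apply_moves", "arguments": {
  "delta_pos": [
    [-0.05, 0, 0],
    [0, 0, 0]
  ],
  "twist": [0, 0]
}}

```text
t: 11.55
tool_pos: [0.5141, 0.1961, 0.1431]
orientation: [-2.13, -2.307, -0.003]
force: [-0.9, 9.6, -2.5]
opening: 0.0005
gripper_force: 4.7
```

Firm stop at ~9 N: left clip home. Retreat and go over to the right end.

Emit:
{"name": "apply_moves", "arguments": {
  "delta_pos": [
    [0.7, 0, 0],
    [1, 0, 0],
    [0, 0, -4],
    [0, 0, -4],
    [-5, 0, 0],
    [-5, 0, 0],
    [-5, 0, 0],
    [-5, 0, 0]
  ],
  "twist": [0, 0, 0, 0, 0, 0, 0, 0]
}}

```text
t: 12.55
tool_pos: [0.5289, 0.0107, 0.2234]
orientation: [2.131, 2.307, 0.0]
force: [0.0, 0.5, -0.4]
opening: 0.0006
gripper_force: 0.0
```

Emit:
{"name": "apply_moves", "arguments": {
  "delta_pos": [
    [-5, 0, 0],
    [-5, 0, 0],
    [-5, 0, 0],
    [-3.5, 0, 0],
    [0, 0, 0],
    [0, 0, 0]
  ],
  "twist": [0, 0, 0, 0, 0, 0]
}}

```text
t: 13.3
tool_pos: [0.5434, -0.1717, 0.2229]
orientation: [-2.132, -2.307, -0.0]
force: [-0.3, -0.3, 0.5]
opening: 0.0009
gripper_force: 0.0
```

```bash
python3 st.py 0 -.207 .107; python3 - <<'E'
from plant import robot
import cv2,numpy as np
a=robot.read_camera("scene")["frame"][:,:,::-1];b=robot.read_camera("side")["frame"][:,:,::-1]
f=lambda i,x,y:cv2.resize(i[y:y+150,x:x+133],None,fx=3,fy=3,interpolation=cv2.INTER_CUBIC)
cv2.imwrite("pics/m3.png",np.hstack([f(a,210,125),f(b,220,140)]))
E
```

```text
t 13.3 tip tote [-0.0021 -0.2033  0.1979] heading-90-yaw -0.0052686837049759905 tilt [-0.  0. -1.] F [-0.31 -0.27  0.54] open 0.0008584328461533053
shift cm [-0.37  0.21  9.09]
```

View pics/m3.png

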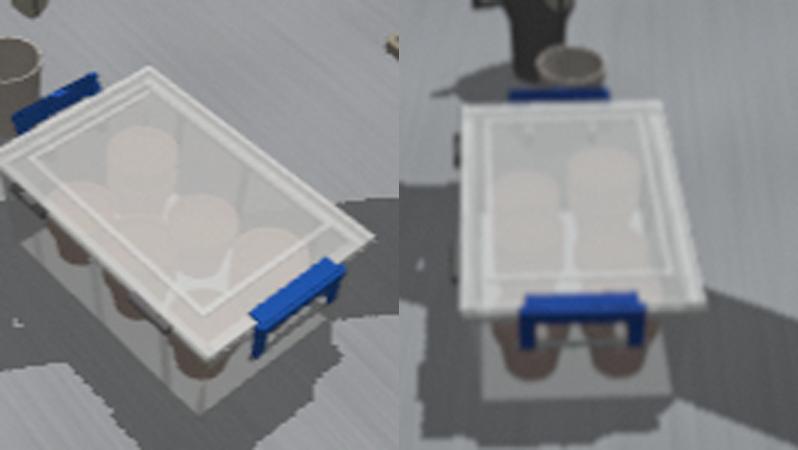

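Left clip stands upright over the lid; right clip (scene crop (12..98, 73..133)) still leans, clear of the cup.

Emit:
{"name": "apply_moves", "arguments": {
  "delta_pos": [
    [-0.4, 0.2, 1],
    [0, 0, 4],
    [0, 0, 4],
    [0, 0, 0.2],
    [0, 0, 0]
  ],
  "twist": [0, 0, 0, 0, 0]
}}

```text
t: 14.02
tool_pos: [0.5461, -0.176, 0.132]
orientation: [2.131, 2.307, 0.0]
force: [0.1, 0.2, 0.0]
opening: 0.0005
gripper_force: 0.0
```

Emit:
{"name": "apply_moves", "arguments": {
  "delta_pos": [
    [0.4, 0, 0],
    [0.4, 0, 0],
    [0.3, 0, 0],
    [0.3, 0, 0],
    [0, 0, 0]
  ],
  "twist": [0, 0, 0, 0, 0]
}}

```text
t: 14.65
tool_pos: [0.5445, -0.1619, 0.1311]
orientation: [-2.132, -2.308, -0.0]
force: [0.5, 0.6, 0.3]
opening: 0.0008
gripper_force: 0.0
```

```bash
python3 st.py 0 -.164 .118
```

```text
t 14.65 tip tote [-1.000e-04 -1.936e-01  1.061e-01] heading-90-yaw -0.004744860378056187 tilt [ 0.  0. -1.] F [0.46 0.63 0.31] open 0.0007953255116442967
shift cm [ 2.96  0.01 -1.19]
```

Emit:
{"name": "apply_moves", "arguments": {
  "delta_pos": [
    [0.3, 0, 0],
    [0.3, 0, 0],
    [0.2, 0, -0.05],
    [0.2, 0, -0.15],
    [0.2, 0, -0.15],
    [0.2, 0, -0.15],
    [0, 0, 0]
  ],
  "twist": [0, 0, 0, 0, 0, 0, 0]
}}

```text
t: 15.52
tool_pos: [0.5434, -0.1481, 0.1362]
orientation: [2.132, 2.308, 0.0]
force: [-0.6, -1.7, 0.2]
opening: 0.0002
gripper_force: 0.4
```

Emit:
{"name": "apply_moves", "arguments": {
  "delta_pos": [
    [0.2, 0, -0.15],
    [0.2, 0, -0.15],
    [0.2, 0, -0.12],
    [0.2, 0, -0.1],
    [0.2, 0, -0.1],
    [0, 0, 0]
  ],
  "twist": [0, 0, 0, 0, 0, 0]
}}

```text
t: 16.27
tool_pos: [0.5427, -0.1379, 0.1424]
orientation: [-2.132, -2.308, -0.0]
force: [-0.6, -0.1, -0.2]
opening: 0.0002
gripper_force: 0.3
```

```bash
python3 st.py 0 -.164 .118
```

```text
t 16.275 tip tote [ 0.     -0.1695  0.1174] heading-90-yaw -0.004796224995667203 tilt [ 0.  0. -1.] F [-0.62 -0.11 -0.24] open 0.00018978801069223343
shift cm [ 0.55 -0.   -0.06]
```

Emit:
{"name": "apply_moves", "arguments": {
  "delta_pos": [
    [0.15, 0, -0.05],
    [0.15, 0, -0.05],
    [0, 0, 0]
  ],
  "twist": [0, 0, 0]
}}

```text
t: 16.65
tool_pos: [0.5424, -0.1351, 0.1432]
orientation: [-2.132, -2.307, -0.0]
force: [-0.3, -1.8, -0.3]
opening: 0.0006
gripper_force: 0.5
```

Emit:
{"name": "apply_moves", "arguments": {
  "delta_pos": [
    [0.1, 0, 0],
    [0, 0, 0]
  ],
  "twist": [0, 0]
}}

```text
t: 16.9
tool_pos: [0.5424, -0.1343, 0.1434]
orientation: [2.132, 2.307, -0.0]
force: [-0.6, -3.1, -0.3]
opening: 0.0007
gripper_force: 0.9
```

Emit:
{"name": "apply_moves", "arguments": {
  "delta_pos": [
    [0.07, 0, 0],
    [0, 0, 0]
  ],
  "twist": [0, 0]
}}

```text
t: 17.15
tool_pos: [0.5423, -0.1336, 0.1434]
orientation: [2.132, 2.307, -0.0]
force: [-0.9, -1.2, 0.9]
opening: 0.0004
gripper_force: 1.1
```

Emit:
{"name": "apply_moves", "arguments": {
  "delta_pos": [
    [0.08, 0, 0],
    [0, 0, 0]
  ],
  "twist": [0, 0]
}}

```text
t: 17.4
tool_pos: [0.5423, -0.1333, 0.1435]
orientation: [2.132, 2.307, -0.001]
force: [-1.9, -4.5, 1.8]
opening: 0.0004
gripper_force: 2.5
```

Emit:
{"name": "apply_moves", "arguments": {
  "delta_pos": [
    [0.08, 0, 0],
    [0, 0, 0]
  ],
  "twist": [0, 0]
}}

```text
t: 17.65
tool_pos: [0.5423, -0.1331, 0.1435]
orientation: [2.131, 2.306, -0.002]
force: [0.6, -7.6, 1.4]
opening: 0.0006
gripper_force: 3.9
```

Emit:
{"name": "apply_moves", "arguments": {
  "delta_pos": [
    [0.06, 0, 0],
    [0, 0, 0]
  ],
  "twist": [0, 0]
}}

```text
t: 17.9
tool_pos: [0.5423, -0.133, 0.1436]
orientation: [2.131, 2.305, -0.002]
force: [-0.3, -10.7, 0.3]
opening: 0.0007
gripper_force: 5.0
```

Emit:
{"name": "apply_moves", "arguments": {
  "delta_pos": [
    [-0.7, 0, 0],
    [-1, 0, 0],
    [0, 0, -4],
    [0, 0, -4],
    [0, -4, -3],
    [0, -5, 0],
    [0, -5, 0],
    [0, 0, 0]
  ],
  "twist": [0, 0, 0, 0, 0, 0, 0, 0]
}}

```text
t: 18.9
tool_pos: [0.4017, -0.1594, 0.2531]
orientation: [-2.134, -2.306, -0.0]
force: [0.0, -0.1, 0.4]
opening: 0.0003
gripper_force: 0.0
```

```bash
python3 st.py; python3 - <<'E'
from plant import robot
import cv2,numpy as np
a=robot.read_camera("scene")["frame"][:,:,::-1];b=robot.read_camera("side")["frame"][:,:,::-1]
f=lambda i,x,y:cv2.resize(i[y:y+150,x:x+133],None,fx=3,fy=3,interpolation=cv2.INTER_CUBIC)
cv2.imwrite("pics/m4.png",np.hstack([f(a,200,125),f(b,220,140)]))
E
```

```text
t 18.9 tip tote [-0.1423 -0.1791  0.2281] heading-90-yaw -0.006615860121543332 tilt [ 0.  0. -1.] F [ 0.04 -0.11  0.43] open 0.00027548141826389493
```

View pics/m4.png

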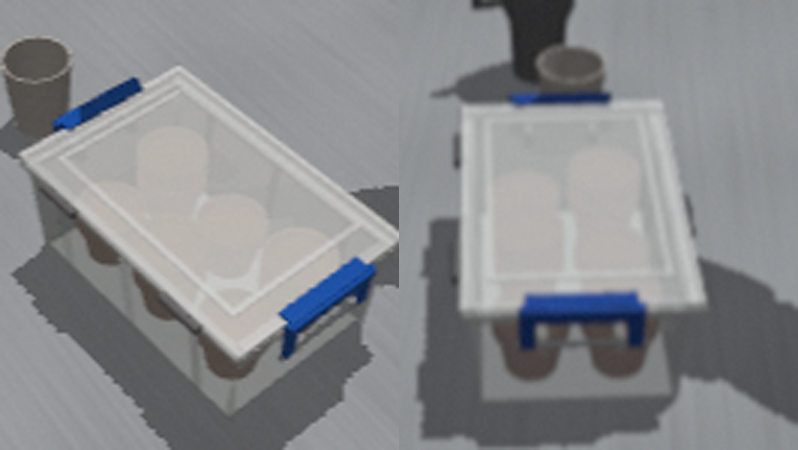

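Left clip is upright; the right needs a numeric check against the model.

```bash
cat > chk.py <<'E'
from h import *
from plant import robot
p=np.load("p.npy")
for n in d:
    f=robot.read_camera(n)["frame"].astype(int); d[n]["f"]=f
    m=(f[:,:,2]>f[:,:,0]+50); k,l,st,ce=cv2.connectedComponentsWithStats(m[130:300,190:350].astype(np.uint8))
    for i in range(1,k):
        if st[i,4]>20:
            ys,xs=np.where(l==i); h=cv2.convexHull(np.stack([xs+190,ys+130],1).astype(np.int32)); print(n,st[i,4],cv2.approxPolyDP(h,1.5,True)[:,0].tolist())
for s,aa in((1,(0,.1)),(-1,(0,.1,.2,.3,.45))):
  for a in aa:
    P=T(p,[clip(s,a,o,.042,x) for o in(.0065,-.012) for x in(-.05,.05)])
    print(s,a,*[proj(n,P).round(1).tolist() for n in d])
E
python3 chk.py
```

```text
scene 146 [[246, 154], [223, 167], [218, 166], [244, 151]]
scene 341 [[324, 213], [325, 215], [320, 224], [295, 243], [293, 229], [317, 211]]
side 68 [[288, 172], [263, 174], [257, 172]]
side 354 [[301, 241], [299, 253], [261, 254], [260, 243], [263, 238], [298, 237]]
1 0 [[326.1, 213.6], [297.1, 235.1], [320.5, 209.2], [291.5, 230.1]] [[302.6, 241.1], [259.5, 242.2], [301.8, 235.7], [259.3, 236.9]]
1 0.1 [[327.3, 214.8], [298.4, 236.4], [321.8, 209.9], [292.8, 231.0]] [[302.8, 242.6], [259.6, 243.7], [302.0, 236.6], [259.4, 237.8]]
-1 0 [[244.3, 149.0], [216.2, 164.2], [248.4, 152.3], [220.3, 167.8]] [[290.6, 168.3], [256.3, 169.1], [291.2, 171.8], [256.5, 172.6]]
-1 0.1 [[243.3, 148.5], [215.3, 163.6], [247.4, 151.3], [219.3, 166.7]] [[290.5, 167.8], [256.3, 168.6], [291.1, 170.7], [256.4, 171.5]]
-1 0.2 [[242.4, 148.2], [214.5, 163.2], [246.5, 150.4], [218.4, 165.7]] [[290.3, 167.4], [256.2, 168.2], [290.9, 169.7], [256.4, 170.5]]
-1 0.3 [[241.6, 147.9], [213.7, 162.9], [245.5, 149.6], [217.4, 164.8]] [[290.2, 167.2], [256.2, 168.0], [290.8, 168.8], [256.3, 169.7]]
-1 0.45 [[240.4, 147.8], [212.6, 162.7], [244.0, 148.6], [216.0, 163.7]] [[290.0, 167.1], [256.2, 167.9], [290.6, 167.8], [256.3, 168.7]]
```

Both clips match the upright model, the tote hasn't moved, and the cup is where it was. Handing in.

```bash
python3 -c "
from plant import robot
print(robot.close_job())"
```

```text
the job is handed in; nothing more can be done
None
```

The job is handed in: I pressed the lid flat first, then pushed the left and right clips upright to firm stops (about 10 N each), with no visible movement of the tote or cup and no contact with the other objects, in about 19 s of the 48 s allowed.

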